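# Hang the tool rack on its bolt by the keyhole

### The arm

A 6-joint arm with a two-finger parallel gripper is mounted at the origin on a cart in front of the work surface, level with it; the furniture and walls round the work are solid. World frame = base frame: x ahead of the robot, y to its left, z up, the work surface at z = 0. Lengths are in m, angles in rad, forces in N, time in s.
With the tool pointing down it reaches from about 0.3 to 0.775 m from the base axis. Payload 14.6 kg.
Tool frame: the origin (TCP) lies at the very end of the fingers, on their centre line; the grasp point (between the pads) lies 19 mm behind it; z points along the fingers, y is the line along which they close (so a half turn about z gives the same grasp; the last joint's range is limited). The gripper opens to 94 mm and grips with 3 to 60 N. Pads are 16 mm wide; open, the fingers measure 119 mm over their backs; the gripper's body (75 mm by 177 mm) begins 78 mm behind the grasp point.
Start: joints at [-0.067, 0.3, 1.521, -0, 1.321, -0.067], TCP at [0.55, -0, 0.184] pointing down, gripper open.
Joint ranges: [-3.03, 3.03], [-0.79, 2.21], [0.23, 2.52], [-1.04, 4.18], [0, 3.07], [-2.55, 2.55]. Speed limits (rad/s): [2.22, 2.22, 2.57, 3.14, 3.14, 3.14].

### API

Orientations are given as [roll, pitch, yaw] about the fixed x, y, z axes, in that order (R = Rz(yaw) Ry(pitch) Rx(roll)).
In Python, from station import * gives the robot as it stands.
- The arm moves only by the tool jog_arm, never from a script. Its argument "rows" is a list of rows, each a list of 3 entries, a list of its own where there are three numbers: the shift along the tool's x, y, z in m, then the turn about the tool's z in degrees, then the finger opening in m, from 0 to 0.094. A call has 1 to 12 rows; each row shifts and turns the commanded pose from where the row before left it, along the tool's axes as they then stand; what a row does not reach is not made up. A row lasts 1/12 s, in which the tool goes at most 41.7 mm and 7.16 degrees, less where a joint would pass 70% of its speed; a pose out of reach is approached as far as the arm can. A call is refused whole if a number of a shift passes 0.0417 or a number of a turn 7.16, either way. A call with a gripper value outside its range is refused whole. The fingers move at their own pace and stop on an object; "squeeze" is the grip in N (left out, the last holds). Time passes only in rows, so rows that do not move let the fingers close. It gives the time, the measured TCP pose, the force, the opening and the grip force at its end, in the units of the state.
- get_obs(): the state, without advancing time (a new reading comes with each control period).
- camera(name): name is "scene" or "top" or "wrist"; returns a dict with "image" (420x560x3 uint8, red, green, blue), "range_z" (420x560 float32, m along the optical axis (not along the pixel's ray), 0 where there is no reading), "K" (3x3 intrinsics, pixels), "world_from_camera" (4x4, takes a point from camera to world coordinates); the wrist camera has in their place "T_tool_cam" (4x4, takes a point from camera to tool coordinates, whose origin is the TCP and whose axes are the flange's). Camera axes: x right, y up, looking along -z (the intrinsics and any distortion apply to the point x, -y, -z); pixel columns grow to the right and rows downward; lengths in m; the calibration is good to about 2 mm. A picture is of the moment at which its call begins: read the wrist's pose just before it.
- hand_in(): hands the job in; it is judged then, once.
Trained networks look in a picture, given as the dict that the camera call returned (one of the last four; its "shot" number tells which), for a name from the list of things; names that differ only in an ending like _2 or _b are one class to them, and where a whole thing is asked for, a point or a joint stands for the part that bears it (a point fixed in the world has none). Each returns a list of dicts, best first, with "p" (0 to 1); they miss things now and then, are a little off and sometimes report something else, mostly with a low value. They report only what shows in the picture. A call takes as long as a camera call.
- search_frame(label, picture): "at" ([column, row] as shares, 0 to 1, of the picture: columns of its width, rows of its height, amid what is visible of it).
- spot_point(label, picture): "at" ([column, row] as shares, 0 to 1, of the picture: columns of its width, rows of its height: a listed point, or the origin of a listed thing).
The state is a dict: "time_s": time; "qpos": joint angles; "joint_vel": joint speeds; "tau": joint torques, N m; "ee_pos": TCP position; "eef_rot": TCP orientation; "force": force on the tool from outside, world axes, zero at the start; "moment": the same for the moment, N m; "grip_width": finger opening in m; "grip_force": force on a finger pad.
Only numpy, scipy, OpenCV 4.12 (cv2) and the standard library are available. Lean on these libraries where they do the work, as an engineer would, in place of code of your own. Each camera call takes 0.05 s, during which the arm holds its last target. There are 200 camera calls.

### The job

Hang the blue tool rack on the small plywood panel: pass the big opening of its keyhole over the bolt head until the rack's back lies close to the panel, then draw the rack down until the bolt sits at the top end of the narrow slot, and leave it hanging level by itself. The bolt was clamped by hand somewhere along the panel's short slot, not always in the middle, so find it gently; never push or pull the rack against the panel or bolt with more than 30 N, and do not let it drop. Leave the battery, the mug and the solder reel where they stand.

Things in the scene. Friction and masses are not known exactly. Their poses are not given: they have to be found in the camera images.
- rack: Loose blue sheet-metal tool rack, 0.3 kg, standing upright at the start. Origin: middle of the lower edge of its flat back; z up, x out of its back (into the panel when hung), y across. Back plate 110 mm wide, 5 mm thick (x -5 to 0), z 0 to 105 mm. At its foot a ledge 6 mm thick, 110 mm wide, reaches to x = -66 mm and ends in a 14 mm lip; gussets up to z = 36 mm at its ends.
- keyhole (a point): On the rack, axes as the rack's: centre of the keyhole's big opening at the back face, at x = 0, y = 0, z = 58 mm. The opening goes right through the plate and is eight-sided, 18 mm across; its two upper slanted sides (z 63.5 to 68.5 mm) lead into the slot.
- slot_end (a point): On the rack, axes as the rack's: upper end of the keyhole's narrow slot at the back face, at x = 0, y = 0, z = 84 mm. The slot is 8 mm wide and runs straight up from the opening to this flat end. Seated, the bolt's axis lies 3 mm below it.
- grip (a point): On the rack, axes as the rack's: middle of the black rubber grip block above the plate, at x = -7, y = 0, z = 135 mm. The block is 36 mm wide (y), 14 mm thick (x), z 105 to 155 mm; pinch it from above across the 36 mm.
- panel: Fixed upright plywood panel, 200 mm wide (y), 15 mm thick, 146 mm high, on a dark steel foot 12 mm thick that reaches 30 mm out in front. Origin: middle of the foot of its front face, at table height; z up, x into the panel (the front looks to -x). With the rack seated, the rack's origin is 39 mm and its keyhole point 97 mm above the table.
- slot_middle (a point): On the panel, axes as the panel's: middle of its level bolt slot (56 x 9 mm) at the front face, z = 120 mm. A steel bolt is clamped tight within 18 mm of it along y (place unreported), pointing out to -x: shank 6 mm thick, flat round head 14 mm across, head's underside 7.5 mm and its face 11.5 mm before the panel. A plate against the head stays that 11.5 mm off.
- battery: Bystander: loose round battery cell standing on end, diameter 34 mm, 62 mm high, black with a red band; origin at the centre of its underside. It stands in front of the panel, to the right of where the rack hangs.
- mug: Bystander: white dotted mug, 82 x 114 x 91 mm high with its handle; origin at the centre of its underside.
- reel: Bystander: reel of solder wire, 77 x 66 x 43 mm high; origin at the centre of its underside.

How it is judged:
On the way:
1. the bolt head is through the big opening: the keyhole point is within 6 mm of the panel's face, 112 to 126 mm above the table and within 24 mm sideways of the slot's middle (x of keyhole in the frame of panel above -0.006 m and z of keyhole in the frame of panel between 0.112 and 0.126 m and y of keyhole in the frame of panel between -0.024 and 0.024 m), for 0.1 s.
At the end, for the whole second after the job is handed in: The rack hangs at rest and upright (within 0.12 rad) on the bolt, seated at the top end of the slot: keyhole point 93 to 100 mm above the table, within 6 mm of the panel's face and within 24 mm sideways of the slot's middle; the rack bears on the panel or bolt (x of keyhole in the frame of panel above -0.006 m and z of keyhole in the frame of panel between 0.093 and 0.1 m and y of keyhole in the frame of panel between -0.024 and 0.024 m and angle between rack's own z axis and vertical below 0.12 rad and linear speed of rack below 0.02 m/s and angular speed of rack below 0.1 rad/s and contact force between rack and panel above 0.5 N); the robot touches nothing.
It fails at once if the held rack presses on the panel or its bolt with more than 30 N, or the rack drops on to them (over 80 N) ((contact force between rack and panel above 30 N and contact force between the fingers and rack above 5 N) or contact force between rack and panel above 80 N).
It fails at once if the battery is shifted by more than 20 mm or tipped by more than 0.3 rad (distance of battery from where it was at the start of the episode above 0.02 m or angle between battery's own z axis and vertical above 0.3 rad).
It fails at once if the mug is shifted by more than 20 mm or tipped by more than 0.3 rad (distance of mug from where it was at the start of the episode above 0.02 m or angle between mug's own z axis and vertical above 0.3 rad).
It fails at once if the solder reel is shifted by more than 20 mm or tipped by more than 0.3 rad (distance of reel from where it was at the start of the episode above 0.02 m or angle between reel's own z axis and vertical above 0.3 rad).
It also fails if it takes over 67 s, if anything falls off the work surface, if the arm or the gripper's body presses on something with over 40 N, if the wrist force passes 120 N, or if a joint passes its speed limit or range.

## Working session

There is one attempt and no reset: what is moved stays moved. The work goes in short steps, Python scripts to look and compute and a tool call to move; the robot and the scene stay as the last step left them, time stands still between calls to the robot, and variables do not carry over. Pictures are saved under pics/ and viewed, at most 10 in all, crops included, and the job is handed in when it is done.

Besides the shell and the picture viewer there is one more tool, called as name(argument=value, ...), one argument or row to a line, values as JSON. jog_arm: Moves the arm, as the interface text tells. Its arguments: {"type":"object","properties":{"rows":{"type":"array","items":{"type":"array"}},"squeeze":{"type":"number"}},"required":["rows"]}

```bash
mkdir -p pics
cat > h.py <<'E'
from station import *
import numpy as np, cv2
from scipy.spatial.transform import Rotation as R
def wfc(c):
    if "world_from_camera" in c: return np.array(c["world_from_camera"])
    o=get_obs(); T=np.eye(4); T[:3,:3]=R.from_euler('xyz',o["eef_rot"]).as_matrix(); T[:3,3]=o["ee_pos"]
    return T@np.array(c["T_tool_cam"])
def pts(c):
    z=c["range_z"]; K=np.array(c["K"]); v,u=np.mgrid[:z.shape[0],:z.shape[1]]
    p=np.stack([(u-K[0,2])/K[0,0]*z,-(v-K[1,2])/K[1,1]*z,-z],-1)
    T=wfc(c); w=p@T[:3,:3].T+T[:3,3]; w[z<=0]=np.nan; return w
def ray(c,u,v):
    K=np.array(c["K"]);T=wfc(c);d=T[:3,:3]@np.array([(u-K[0,2])/K[0,0],-(v-K[1,2])/K[1,1],-1]);return T[:3,3],d
def save(c,n): cv2.imwrite("pics/"+n,c["image"][:,:,::-1])
E
python3 - <<'E'
from h import *
print(get_obs())
ims=[]
for n in ["scene","top"]:
    c=camera(n); ims.append(c["image"]); w=pts(c); np.savez(f"{n}.npz",w=w,im=c["image"],K=c["K"],T=wfc(c))
    print(n,np.round(wfc(c),3).tolist(),np.round(c["K"],1).tolist())
    for l in ["rack","grip","keyhole","panel","slot_middle","battery","mug","reel"]:
        for f in (search_frame,spot_point):
            try:
                r=f(l,c)
                for q in r[:1]:
                    u,v=int(q["at"][0]*560),int(q["at"][1]*420); print(l,f.__name__,round(q["p"],2),u,v,np.round(w[v,u],3))
            except Exception as e: print(l,f.__name__,e)
cv2.imwrite("pics/a.png",cv2.resize(np.vstack(ims)[:,:,::-1],(400,600)))
cv2.imwrite("pics/s.png",ims[0][:,:,::-1]);cv2.imwrite("pics/t.png",ims[1][:,:,::-1])
E
```

```text
{'time_s': 0.0, 'qpos': array([-6.65821299e-02,  3.00500064e-01,  1.52157125e+00, -1.05443137e-05,
        1.32070780e+00, -6.66139689e-02]), 'joint_vel': array([ 0.00047222,  0.00035425,  0.00191071, -0.00177435,  0.00129202,
       -0.00029987]), 'tau': array([-1.53750298e-03, -5.31805658e+01, -3.52735734e+01,  7.07558286e-02,
        2.43994006e-02, -4.79655944e-05]), 'ee_pos': array([5.49713326e-01, 2.30247555e-05, 1.83874620e-01]), 'eef_rot': array([-3.14040815e+00, -6.87856877e-05,  1.57083074e+00]), 'force': array([-0.35383255,  0.04468416, -0.08064334]), 'moment': array([-0.01078065,  0.03096741,  0.01217753]), 'grip_force': 0.0, 'grip_width': 0.0939450238640072}
scene [[0.873, 0.336, -0.353, 0.114], [-0.487, 0.619, -0.617, -0.769], [0.011, 0.71, 0.704, 0.9], [0.0, 0.0, 0.0, 1.0]] [[491.5, 0.0, 287.1], [0.0, 491.5, 213.3], [0.0, 0.0, 1.0]]
rack call 0.75 215 193 [0.423 0.152 0.027]
grip call 0.75 216 194 [0.426 0.156 0.018]
grip call 0.73 214 163 [0.425 0.138 0.137]
keyhole call 0.83 215 192 [0.426 0.162 0.021]
keyhole call 0.8 220 182 [nan nan nan]
panel call 0.8 309 193 [ 0
[... 534 characters left out ...]
97, 1.167], [0.0, 0.0, 0.0, 1.0]] [[445.9, 0.0, 285.0], [0.0, 445.9, 201.9], [0.0, 0.0, 1.0]]
rack call 0.43 181 236 [0.413 0.175 0.08 ]
grip call 0.39 180 236 [0.413 0.176 0.087]
grip call 0.53 189 228 [0.421 0.055 0.548]
keyhole call 0.53 179 241 [0.401 0.199 0.   ]
panel call 0.88 274 152 [ 0.539 -0.062  0.487]
slot_middle call 0.88 279 149 [ 0.613 -0.065  0.145]
slot_middle call 0.19 294 191 [ 0.525 -0.101  0.058]
battery call 0.61 296 190 [ 0.527 -0.106  0.056]
battery call 0.49 296 192 [ 0.522 -0.106  0.055]
mug call 0.69 380 207 [ 0.487 -0.326  0.005]
mug call 0.85 379 212 [ 0.474 -0.323  0.008]
reel call 0.7 325 246 [ 0.387 -0.179  0.034]
reel call 0.88 328 243 [ 0.394 -0.186  0.036]
```

View pics/s.png

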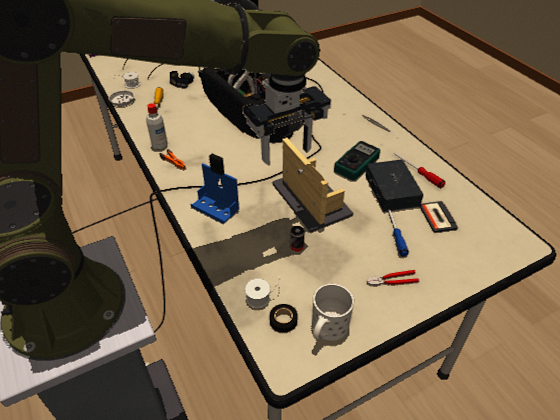

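View pics/t.png

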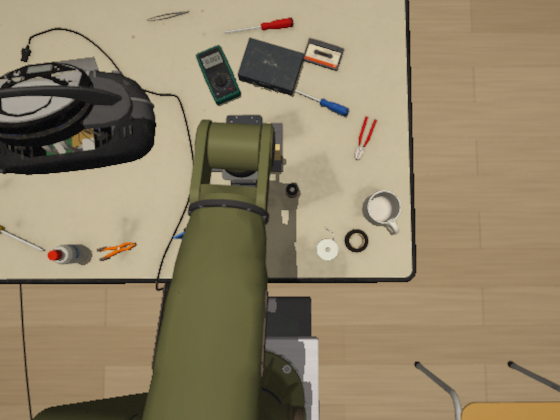

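The scene shows the rack (215,190) with its black grip at (216,163), the panel (309,190) and the battery (298,238). The bolt is not resolved from here, and the arm hides most of the work area in the top view. Next I fit the rack and panel poses from the depth data.

Run:
```python
from h import *
d=np.load("scene.npz"); w=d["w"]; im=d["im"]; hsv=cv2.cvtColor(im,cv2.COLOR_RGB2HSV)
def rect(m,n):
    p=w[m]; p=p[~np.isnan(p[:,0])]; print(n,len(p),p.min(0).round(3),p.max(0).round(3),np.median(p,0).round(3))
    r=cv2.minAreaRect((p[:,:2]*1000).astype(np.float32)); print("  ",np.round(r[0],1),np.round(r[1],1),round(r[2],1)); return p
box=np.zeros(w.shape[:2],bool); box[145:225,185:245]=1
blue=box&(hsv[...,0]>100)&(hsv[...,0]<130)&(hsv[...,1]>120)&(w[...,2]>0.004)
p=rect(blue,"blue")
rect(blue&(w[...,2]>0.05)&(w[...,2]<0.11),"plate")
rect(blue&(w[...,2]<0.035),"ledge")
rect(box&(im.max(2)<60)&(w[...,2]>0.112)&(w[...,2]<.165),"grip")
def plane(q):
    for _ in range(4):
        A=np.c_[q[:,1],q[:,2],np.ones(len(q))]; s=np.linalg.lstsq(A,q[:,0],rcond=None)[0]; r=q[:,0]-A@s; q=q[abs(r)<2.5*r.std()+1e-4]
    print("  plane x=%.3f y+%.3f z+%.4f"%tuple(s),"yaw deg",np.degrees(-np.arctan(s[0])),r.std(),len(q),q.min(0).round(3),q.max(0).round(3))
q=p[(p[:,2]>.05)];plane(q)
b2=np.zeros_like(box); b2[130:230,275:355]=1
wood=b2&(hsv[...,0]>10)&(hsv[...,0]<28)&(hsv[...,1]>70)&(w[...,2]>0.02)&(w[...,2]<0.16)
p=rect(wood,"wood"); plane(p[(p[:,2]<.135)]); 
t=p[p[:,2]>.141]; print(t.min(0),t.max(0)); r=cv2.minAreaRect((t[:,:2]*1000).astype(np.float32)); print(r)
cv2.imwrite("pics/sc.png",cv2.resize(im[130:230,180:360,::-1],None,fx=4.4,fy=4.4,interpolation=cv2.INTER_CUBIC))
```

```text
blue 1534 [0.355 0.061 0.004] [0.517 0.237 0.152] [0.423 0.132 0.026]
   [413.7 137.7] [148.8 160.7] 67.3
plate 488 [0.408 0.089 0.05 ] [0.46 0.19 0.11] [0.437 0.132 0.08 ]
   [431.6 138.4] [ 13.8 112. ] 27.4
ledge 889 [0.355 0.061 0.004] [0.517 0.237 0.035] [0.413 0.131 0.008]
   [413.7 137.7] [148.8 160.7] 67.3
grip 209 [0.417 0.118 0.112] [0.441 0.154 0.157] [0.429 0.132 0.138]
   [430.  136.6] [14.6 39.6] 27.6
  plane x=-0.522 y+-0.007 z+0.5067 yaw deg 27.5610997332056 0.0015458131498634088 476 [0.408 0.089 0.05 ] [0.46  0.19  0.147]
wood 2382 [ 0.533 -0.097  0.02 ] [0.831 0.27  0.151] [0.614 0.004 0.083]
   [700.8  63.3] [409.9 211.9] 69.8
  plane x=-0.067 y+-0.101 z+0.6273 yaw deg 3.811912995639947 0.013044532316305542 1620 [ 0.602 -0.069  0.02 ] [0.658 0.135 0.135]
[ 0.61069982 -0.0668346   0.14108955] [0.62857348 0.13682523 0.15130603]
((619.5637817382812, 34.97686767578125), (203.67398071289062, 17.677461624145508), 89.75019836425781)
```

View pics/sc.png

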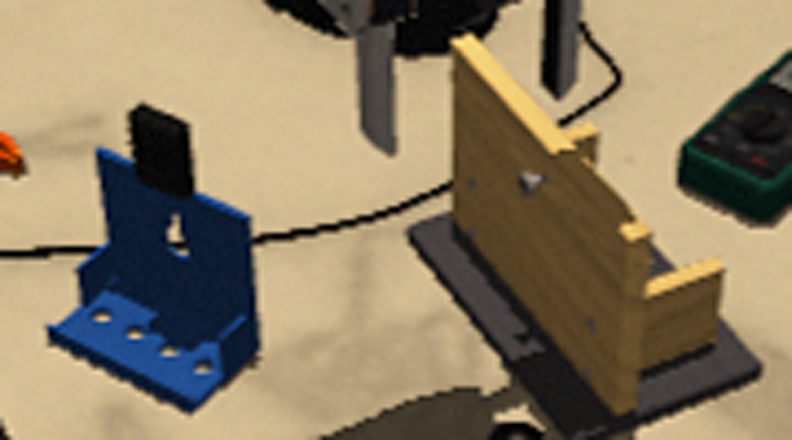

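The crop shows the keyhole at (176,230) and the bolt head at (530,180), which is full-image pixel (300.5,171). Next I refine the panel face and place the bolt on it.

Run:
```python
from h import *
d=np.load("scene.npz"); w=d["w"]; im=d["im"]; K=d["K"];T=d["T"]
m=(w[...,0]>.59)&(w[...,0]<.64)&(w[...,1]>-.06)&(w[...,1]<.13)&(w[...,2]>.025)&(w[...,2]<.135)
q=w[m]
for _ in range(6):
    A=np.c_[q[:,1],q[:,2],np.ones(len(q))]; s=np.linalg.lstsq(A,q[:,0],rcond=None)[0]; r=q[:,0]-A@s; q=q[abs(r)<2*r.std()+3e-4]
print(s,np.degrees(-np.arctan(s[0])),r.std(),len(q),q.min(0),q.max(0))
x0=s@[.035,.12,1]; print("face x at bolt",x0)
crop=im[160:182,288:314]; g=cv2.cvtColor(im,cv2.COLOR_RGB2HSV)[160:182,288:314]
print(g[...,1])
for u,v in [(300.5,171)]:
    dd=T[:3,:3]@np.array([(u-K[0,2])/K[0,0],-(v-K[1,2])/K[1,1],-1]); o=T[:3,3]
    print(o+dd*(x0-.0115-o[0])/dd[0], w[168:174,298:304,0].round(3))
```

```text
[1.04330563e-02 4.82690554e-04 6.13090618e-01] -0.5977484052955722 0.0008808518015525485 1203 [ 0.61071081 -0.05995439  0.02510702] [0.61630206 0.12972226 0.13498209]
face x at bolt 0.6135136977179408
[[139 143 152 140 149 151 146 146 145 147 148 149 150 148 137 133 131 134
  129 136 143 138 137 139 138 144]
 [144 144 145 146 151 145 146 137 145 145 149 146 147 149 151 138 133 130
  131 133 136 140 145 148 150 151]
 [143 145 149 144 146 154 149 145 144 150 143 155 145 144 148 151 139 131
  132 134 129 138 149 145 149 149]
 [153 146 139 145 146 142 149 142 149 145 148 148 144 153 146 148 146 136
  135 140 141 139 146 151 144 149]
 [145 144 143 150 147 154 149 148 148 144 141 151 145 150 143 142 156 145
  148 147 147 151 151 148 147 152]
 [150 150 149 156 148 148 152 144 145 151 148 142 143 145 149 147 145 148
  147 146 145 148 146 141 146 147]
 [148 151 141 147 148 145 149 143 151 150 148 145 146 142 147 155 141 143
  144 149 143 146 146 150 148 148]
 [144 146 145 144 146 147 142 147 152 151 149 153 149 148 150 157 148 146
  146 148 151 143 148 145 149 150]
 [146 145 150 149 151 140 1
[... 1069 characters left out ...]
142 152 145 146 146 145 151 143 143 146 141 153 149 140 149 154 148
  142 150 144 146 145 148 147 140]
 [150 142 147 145 143 147 148 144 147 144 144 152 144 144 146 149 152 147
  143 146 149 145 144 145 146 143]
 [142 139 152 149 148 146 147 148 148 148 144 145 144 152 146 144 144 149
  142 151 143 145 151 147 145 145]
 [147 142 141 144 153 148 147 140 143 146 145 150 140 147 141 147 152 153
  142 149 151 150 145 150 151 146]]
[0.6020137  0.0202694  0.12724912] [[0.615 0.612 0.614 0.615 0.619 0.613]
 [0.615 0.603 0.604 0.615 0.617 0.618]
 [0.603 0.603 0.603 0.607 0.608 0.612]
 [0.603 0.601 0.604 0.604 0.61  0.612]
 [0.61  0.6   0.601 0.604 0.615 0.615]
 [0.613 0.602 0.602 0.604 0.615 0.614]]
```

jog_arm(
  rows=[
    [[0.0,0,-0.02],7,0.09],
    [[0.025,-0.02,-0.02],7,0.09],
    [[0.025,-0.02,-0.02],7,0.09],
    [[0,0,0],7,0.09],
    [[0,0,0],7,0.09],
    [[0,0,0],7,0.09],
    [[0,0,0],7,0.09],
    [[0,0,0],7,0.09],
    [[0,0,0],6.5,0.09],
    [[0,0,0],0,0.09],
  ],
)

```text
time_s: 2.53
ee_pos: [0.5198, 0.0563, 0.2445]
eef_rot: [3.142, 0.0, 0.475]
force: [0.8, -0.3, -0.6]
grip_width: 0.0899
grip_force: 0.0
```

jog_arm(
  rows=[
    [[-0.015,-0.038,0],0.3,0.09],
    [[-0.015,-0.038,0],0,0.09],
    [[-0.013,-0.037,0],0,0.09],
    [[0,0,0],0,0.09],
    [[0,0,0],0,0.09],
  ],
)

```text
time_s: 2.95
ee_pos: [0.4291, 0.138, 0.245]
eef_rot: [3.141, -0.001, 0.481]
force: [0.0, -0.1, 1.1]
grip_width: 0.0897
grip_force: 0.0
```

Run:
```python
from h import *
o=get_obs(); print(o["ee_pos"],o["eef_rot"])
c=camera("wrist"); w=pts(c); save(c,"w1.png"); np.savez("w1.npz",w=w,im=c["image"],K=c["K"],T=wfc(c))
print(wfc(c).round(3).tolist())
im=c["image"]
m=(w[...,2]>.145)&(w[...,2]<.165)&(im.max(2)<90)&(abs(w[...,0]-.43)<.05)&(abs(w[...,1]-.137)<.05)
p=w[m]; print(len(p),np.median(p,0)); print(cv2.minAreaRect((p[:,:2]*1000).astype(np.float32)))
hsv=cv2.cvtColor(im,cv2.COLOR_RGB2HSV)
b=(hsv[...,0]>100)&(hsv[...,0]<130)&(hsv[...,1]>120)&(w[...,2]>.095)&(w[...,2]<.115)
p=w[b]; print(len(p),np.median(p,0)); print(cv2.minAreaRect((p[:,:2]*1000).astype(np.float32)))
```

```text
[0.4291297  0.13799882 0.24502073] [ 3.14124947e+00 -1.24443680e-03  4.80921512e-01]
[[0.461, 0.857, 0.231, 0.496], [-0.888, 0.445, 0.12, 0.173], [0.001, -0.26, 0.966, 0.445], [0.0, 0.0, 0.0, 1.0]]
641 [0.43166928 0.13862517 0.15438808]
((430.6212158203125, 138.03646850585938), (14.420467376708984, 35.26727294921875), 27.301437377929688)
515 [0.4329569  0.14858208 0.10451629]
((434.42230224609375, 140.33981323242188), (5.646581649780273, 106.61044311523438), 27.422470092773438)
```

View pics/w1.png

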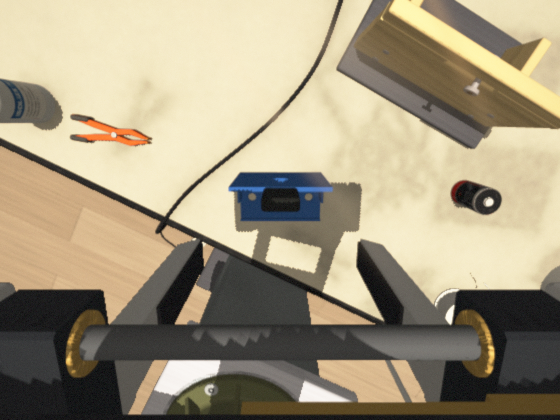

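The grip block is centred under the fingers at (282,200). The bolt head shows at (473,88) and the battery at (478,197). I descend and grip, and measure the bolt from this same picture.

jog_arm(
  rows=[
    [[0.0015,0,0.04],0,0.07],
    [[0,0,0.04],0,0.07],
    [[0,0,0.03],0,0.07],
    [[0,0,0.02],0,0.07],
    [[0,0,0.0],0,0.03],
    [[0,0,0.0],0,0.03],
    [[0,0,0.0],0,0.03],
    [[0,0,0.0],0,0.03],
    [[0,0,0.0],0,0.03],
  ],
  squeeze=35,
)

```text
time_s: 3.75
ee_pos: [0.4319, 0.1378, 0.1157]
eef_rot: [3.141, -0.002, 0.475]
force: [-0.4, 0.1, 0.1]
grip_width: 0.0401
grip_force: 0.0
```

Run:
```python
from h import *
o=get_obs(); print(o["ee_pos"],o["eef_rot"],o["grip_width"],o["grip_force"],o["force"])
d=np.load("w1.npz"); w=d["w"]; im=d["im"];K=d["K"];T=d["T"]
hsv=cv2.cvtColor(im,cv2.COLOR_RGB2HSV)
# panel top edge
m=(w[...,2]>.140)&(w[...,2]<.152)&(w[...,0]>.58)&(w[...,1]<.15)
p=w[m]; print("top",len(p),np.median(p,0),cv2.minAreaRect((p[:,:2]*1000).astype(np.float32)))
m=(w[...,2]>.02)&(w[...,2]<.135)&(w[...,0]>.59)&(w[...,0]<.65)
q=w[m]
for _ in range(8):
    A=np.c_[q[:,1],q[:,2],np.ones(len(q))]; s=np.linalg.lstsq(A,q[:,0],rcond=None)[0]; r=q[:,0]-A@s; q=q[abs(r)<2*r.std()+3e-4]
print("face",s,np.degrees(-np.arctan(s[0])),r.std(),len(q),q.min(0),q.max(0))
sub=hsv[70:105,455:495,1]; b=np.zeros(hsv.shape[:2],bool); b[70:105,455:495]=(sub<70)
p=w[b]; print("bolt",len(p),np.nanmedian(p,0)); v,u=np.where(b); print(u.min(),u.max(),v.min(),v.max())
h=b&(abs(w[...,0]-np.nanmin(p[:,0])-.002)<.0045); p=w[h]; print(p.min(0),p.max(0),np.median(p,0))
x=s@[.02,.12,1]; print("x face",x)
v,u=np.where(h); dd=T[:3,:3]@np.array([(u.mean()-K[0,2])/K[0,0],-(v.mean()-K[1,2])/K[1,1],-1]);oo=T[:3,3]; print(oo+dd*(x-.0115-oo[0])/dd[0])
cv2.imwrite("pics/b.png",cv2.resize(im[60:120,440:520,::-1],None,fx=6,fy=6,interpolation=cv2.INTER_CUBIC))
```

```text
[0.43189057 0.13775343 0.11571141] [ 3.14105975e+00 -2.15956662e-03  4.74821810e-01] 0.04013768052542317 0.0 [-0.42121967  0.14048158  0.08900153]
top 4372 [0.6180451  0.05106564 0.14566723] ((619.2160034179688, 42.99211883544922), (183.30392456054688, 15.624632835388184), 89.40849304199219)
face [1.05855394e-02 5.47189783e-04 6.11702088e-01] -0.6064840815942607 0.00026889619454319993 6967 [ 0.61041751 -0.06491075  0.02002329] [0.61397207 0.13444562 0.13498398]
bolt 142 [0.6035092  0.02781613 0.12355787]
464 480 78 94
[0.60028202 0.02096848 0.11734386] [0.60666046 0.03356397 0.12783604] [0.60218505 0.02867211 0.1252437 ]
x face 0.6119794610847044
[0.60047946 0.03082494 0.13014213]
```

View pics/b.png

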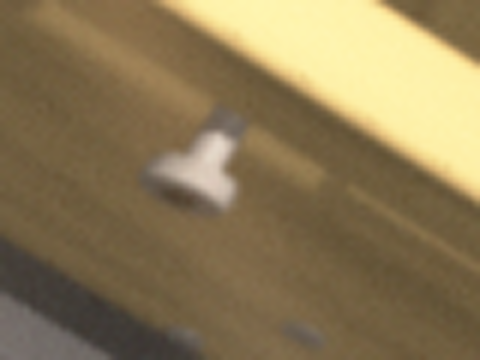

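jog_arm(
  rows=[
    [[0,0,0.0],0,0.03],
    [[0,0,0.0],0,0.03],
    [[0,0,0.0],0,0.03],
    [[0,0,0.0],0,0.03],
    [[0,0,-0.004],0,0.03],
    [[0,0,-0.01],0,0.03],
    [[0,0,-0.02],0,0.03],
    [[0,0,-0.02],0,0.03],
    [[0,0,-0.008],0,0.03],
    [[0,0,0],0,0.03],
    [[0,0,0],0,0.03],
  ],
  squeeze=40,
)

```text
time_s: 4.67
ee_pos: [0.431, 0.1376, 0.1761]
eef_rot: [3.142, 0.0, 0.475]
force: [0.0, 0.3, -3.6]
grip_width: 0.0353
grip_force: 40.0
```

jog_arm(
  rows=[
    [[0.005,0.015,0],0,0.03],
    [[0.01,0.027,0],0,0.03],
    [[0.01,0.03,0],0,0.03],
    [[0.01,0.03,0],0,0.03],
    [[0.01,0.03,0],4,0.03],
    [[0.007,0.018,0],4,0.03],
    [[0,0,0],5,0.03],
    [[0,0,0],5,0.03],
    [[0,0,0],5,0.03],
    [[0,0,0],4.8,0.03],
    [[0,0,0],0,0.03],
    [[0,0,0],0,0.03],
  ],
)

```text
time_s: 5.67
ee_pos: [0.5446, 0.0271, 0.1753]
eef_rot: [3.142, 0.002, -0.008]
force: [-0.3, -0.2, -3.0]
grip_width: 0.0356
grip_force: 40.0
```

Run:
```python
from h import *
o=get_obs(); print(o["ee_pos"],o["eef_rot"],o["force"])
c=camera("wrist"); w=pts(c); save(c,"w2.png"); np.savez("w2.npz",w=w,im=c["image"],K=c["K"],T=wfc(c))
for l in ["grip","slot_middle","keyhole"]:
    for q in spot_point(l,c)[:1]: u,v=int(q["at"][0]*560),int(q["at"][1]*420); print(l,q["p"],u,v,w[v,u])
```

```text
[0.54456999 0.02708243 0.17527993] [ 3.14156748e+00  1.88943144e-03 -7.86609874e-03] [-0.2832005  -0.18039258 -3.03250788]
grip 0.68 279 255 [0.55007299 0.02780474 0.2125015 ]
slot_middle 0.77 267 132 [0.61188763 0.03561886 0.1449089 ]
keyhole 0.94 277 209 [0.54764324 0.02965754 0.10985573]
```

View pics/w2.png

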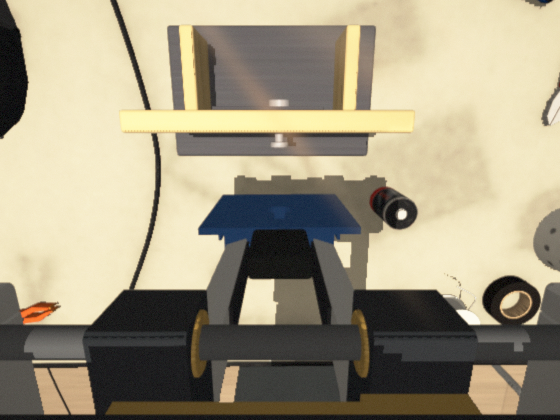

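The bolt head is at (279,143) just before the panel edge, and the rack's keyhole is at (280,212), so they are nearly in line. Next I compute the exact offsets.

Run:
```python
from h import *
d=np.load("w2.npz"); w=d["w"]; im=d["im"];K=d["K"];T=d["T"]
hsv=cv2.cvtColor(im,cv2.COLOR_RGB2HSV)
g=cv2.cvtColor(im,cv2.COLOR_RGB2GRAY)
print(g[132:150,264:294]); print(np.round(w[134:150,279],4).tolist())
o=T[:3,3]
def hit(u,v,z): 
    dd=T[:3,:3]@np.array([(u-K[0,2])/K[0,0],-(v-K[1,2])/K[1,1],-1]); return o+dd*(z-o[2])/dd[2]
b=(hsv[...,0]>100)&(hsv[...,0]<130)&(hsv[...,1]>120)
e=b&(w[...,2]>.155)&(w[...,2]<.17); p=w[e]
print("rack top edge",len(p),np.median(p,0),cv2.minAreaRect((p[:,:2]*1000).astype(np.float32)))
f=b&(w[...,2]>.07)&(w[...,2]<.155); q=w[f]
for _ in range(6):
    A=np.c_[q[:,1],q[:,2],np.ones(len(q))]; s=np.linalg.lstsq(A,q[:,0],rcond=None)[0]; r=q[:,0]-A@s; q=q[abs(r)<2*r.std()+3e-4]
print("rack back plane",s,r.std(),len(q),q.min(0),q.max(0))
m=(w[...,2]>.140)&(w[...,2]<.152)&(w[...,0]>.58); p=w[m]
print("panel top",np.median(p,0),cv2.minAreaRect((p[:,:2]*1000).astype(np.float32)))
print("headL/R at z .120",hit(271,143,.12),hit(287,143,.12), "keyhole z.118",hit(280,212,.118))
```

```text
[[143 146 146 145 147 147 144 150 151 147 151 159 157 160 165 164 163 164
  166 160 156 157 160 158 160 159 157 159 155 153]
 [ 75  74  79  78  82  82  85  85  87  91  94 115 126 131 138 140 141 136
  130 117 115 116 117 119 119 116 117 112 110 109]
 [ 54  55  58  58  60  65  65  67  72  69  92 145 167 185 200 201 187 174
  146 117 105 106 108 111 112 106 107 105 104 102]
 [ 56  56  54  56  58  60  63  67  68  71  89 165 188 208 221 222 207 191
  158 116 106 107 108 106 108 109 109 108 105 103]
 [ 60  60  61  63  63  65  67  69  72  73  89 161 191 209 224 225 212 189
  160 119 107 106 108 111 109 110 108 109 105 106]
 [ 96  96  97  96  96  92  97  96  97  98 111 162 191 209 224 223 212 191
  160 128 121 121 122 112 106 108 108 107 112 118]
 [107 108 107 106 110 108 108 112 108 112 121 163 193 209 225 224 211 188
  159 134 128 128 131 112 104 105 110 108 108 129]
 [113 113 109 109 112 108 113 109 113 113 118 164 193 208 223 224 213 190
  159 133 128 128 128 109 104 108 106 104 108 130]
 [111 112 112 116 113 109 111 113 113 114 121 159 190 207 221 223 211 189
  159 131 125 129 124 111 
[... 1456 characters left out ...]
1269], [0.601, 0.0275, 0.1275], [0.5999, 0.0275, 0.1222], [0.5901, 0.0278, 0.0133], [0.589, 0.0278, 0.0131]]
rack top edge 1412 [0.54994221 0.03597529 0.1648434 ] ((548.0776977539062, 30.229156494140625), (6.022693157196045, 103.18138122558594), 0.06604116410017014)
rack back plane [0.0038496  0.00249105 0.549746  ] 0.000180246142873038 2964 [ 0.54933919 -0.01652794  0.07013615] [0.55092208 0.08153698 0.15499958]
panel top [0.61919502 0.03599827 0.14629805] ((619.0806274414062, 35.49375915527344), (199.81436157226562, 14.548705101013184), 89.56687927246094)
headL/R at z .120 [0.60277569 0.03363526 0.12      ] [0.60268188 0.02139477 0.12      ] keyhole z.118 [0.54730899 0.02715508 0.118     ]
```

jog_arm(
  rows=[
    [[0.005,-0.0007,-0.002],0.4,0.03],
    [[0.01,0,0],0,0.03],
    [[0.01,0,0],0,0.03],
    [[0.01,0,0],0,0.03],
    [[0.006,0,0],0,0.03],
    [[0,0,0],0,0.03],
    [[0,0,0],0,0.03],
    [[0,0,0],0,0.03],
  ],
)

```text
time_s: 6.53
ee_pos: [0.5857, 0.0272, 0.1784]
eef_rot: [3.142, 0.0, -0.017]
force: [-0.3, 0.4, -3.5]
grip_width: 0.0352
grip_force: 40.0
```

```bash
cat > m.py <<'E'
from h import *
import sys
o=get_obs(); print(o["ee_pos"].round(4),o["eef_rot"].round(4),o["force"].round(2))
c=camera("wrist"); w=pts(c); im=c["image"]; save(c,sys.argv[1]); T=wfc(c)
hsv=cv2.cvtColor(im,cv2.COLOR_RGB2HSV)
b=(hsv[...,0]>100)&(hsv[...,0]<130)&(hsv[...,1]>120)
p=w[b&(w[...,2]>.13)]; t=np.nanmax(p[:,2]); zt=np.median(p[p[:,2]>t-.006][:,2])
e=b&(abs(w[...,2]-zt)<.004); print("rack top z",zt,"-> keyhole z",zt-.047)
v,u=np.where(e); r=int(np.median(v)); cols=[(u[v==k].min(),u[v==k].max()) for k in range(r-1,r+2)]; print("cols",r,cols)
L,Rr=np.mean([q[0] for q in cols]),np.mean([q[1] for q in cols]); K=np.array(c["K"])
def hit(u,v,z):
    d=T[:3,:3]@np.array([(u-K[0,2])/K[0,0],-(v-K[1,2])/K[1,1],-1]); o=T[:3,3]; return o+d*(z-o[2])/d[2]
print("rack y",hit((L+Rr)/2,r,zt), "edges",hit(L,r,zt),hit(Rr,r,zt))
p=w[e]; print("plate back x",np.nanpercentile(p[:,0],97))
m=(w[...,2]>.142)&(w[...,2]<.150)&(w[...,0]>.6)&~b; p=w[m]
print("panel top front",np.nanpercentile(p[:,0],3),cv2.minAreaRect((p[:,:2]*1000).astype(np.float32)))
E
python3 m.py w3.png
```

```text
[0.5857 0.0272 0.1784] [ 3.1416e+00  3.0000e-04 -1.7300e-02] [-0.27  0.45 -3.52]
rack top z 0.3117937474554058 -> keyhole z 0.2647937474554058Traceback (most recent call last):
  File "m.py", line 9, in <module>
    v,u=np.where(e); r=int(np.median(v)); cols=[(u[v==k].min(),u[v==k].max()) for k in range(r-1,r+2)]; print("cols",r,cols)
                                                 ~~~~~~~~~~~^^
    return umr_minimum(a, axis, None, out, keepdims, initial, where)
ValueError: zero-size array to reduction operation minimum which has no identity
```

View pics/w3.png

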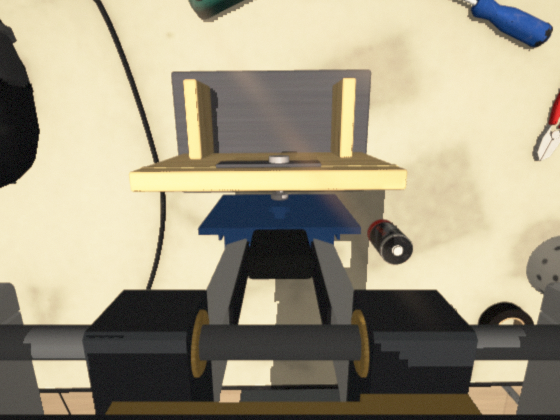

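The bolt head at (280,197) is centred on the rack plate (columns 201–358), so I advance slowly.

jog_arm(
  rows=[
    [[0.003,0,0.0005],0,0.03],
    [[0.003,0,0],0,0.03],
    [[0.002,0,0],0,0.03],
    [[0.001,0,0],0,0.03],
    [[0.001,0,0],0,0.03],
    [[0.001,0,0],0,0.03],
    [[0.001,0,0],0,0.03],
    [[0,0,0],0,0.03],
    [[0,0,0],0,0.03],
  ],
)

```text
time_s: 7.33
ee_pos: [0.598, 0.0269, 0.1779]
eef_rot: [3.142, 0.0, -0.017]
force: [0.3, -1.1, -3.2]
grip_width: 0.0358
grip_force: 40.0
```

jog_arm(
  rows=[
    [[0.001,0,0],0,0.03],
    [[0.001,0,0],0,0.03],
    [[0.001,0,0],0,0.03],
    [[0.001,0,0],0,0.03],
    [[0.001,0,0],0,0.03],
    [[0,0,0],0,0.03],
    [[0,0,0],0,0.03],
  ],
)

```text
time_s: 7.92
ee_pos: [0.6031, 0.0268, 0.1779]
eef_rot: [-3.142, 0.0, -0.017]
force: [0.5, -0.5, -3.7]
grip_width: 0.0355
grip_force: 40.0
```

jog_arm(
  rows=[
    [[0.0007,0,0],0,0.03],
    [[0.0007,0,0],0,0.03],
    [[0.0006,0,0],0,0.03],
    [[0.0005,0,0],0,0.03],
    [[0,0,0],0,0.03],
    [[0,0,0],0,0.03],
    [[0,0,0],0,0.03],
  ],
)

```text
time_s: 8.5
ee_pos: [0.6055, 0.0268, 0.1779]
eef_rot: [3.142, 0.0, -0.017]
force: [-0.7, -0.4, -3.4]
grip_width: 0.0355
grip_force: 40.0
```

jog_arm(
  rows=[
    [[0,-0.0005,0.001],0,0.03],
    [[0,0,0.001],0,0.03],
    [[0,0,0.001],0,0.03],
    [[0,0,0.001],0,0.03],
    [[0,0,0.001],0,0.03],
    [[0,0,0.001],0,0.03],
    [[0,0,0.001],0,0.03],
    [[0,0,0.001],0,0.03],
    [[0,0,0],0,0.03],
    [[0,0,0],0,0.03],
  ],
)

```text
time_s: 9.33
ee_pos: [0.6055, 0.0273, 0.1699]
eef_rot: [-3.142, 0.0, -0.017]
force: [0.0, -0.1, -3.3]
grip_width: 0.0355
grip_force: 40.0
```

jog_arm(
  rows=[
    [[0,0,0.001],0,0.03],
    [[0,0,0.001],0,0.03],
    [[0,0,0.001],0,0.03],
    [[0,0,0.001],0,0.03],
    [[0,0,0.001],0,0.03],
    [[0,0,0.001],0,0.03],
    [[0,0,0],0,0.03],
    [[0,0,0],0,0.03],
  ],
)

```text
time_s: 10.0
ee_pos: [0.6055, 0.0273, 0.1639]
eef_rot: [3.142, 0.0, -0.017]
force: [0.2, 0.3, -2.8]
grip_width: 0.0353
grip_force: 40.0
```

Clear in the slot with no side force. About 9 mm remain to the seat.

jog_arm(
  rows=[
    [[0,0,0.001],0,0.03],
    [[0,0,0.001],0,0.03],
    [[0,0,0.001],0,0.03],
    [[0,0,0.001],0,0.03],
    [[0,0,0.001],0,0.03],
    [[0,0,0.001],0,0.03],
    [[0,0,0.0005],0,0.03],
    [[0,0,0],0,0.03],
    [[0,0,0],0,0.03],
  ],
)

```text
time_s: 10.75
ee_pos: [0.6055, 0.0273, 0.1574]
eef_rot: [-3.142, 0.0, -0.017]
force: [0.1, -0.1, -4.1]
grip_width: 0.0354
grip_force: 40.0
```

jog_arm(
  rows=[
    [[0,0,0.0005],0,0.03],
    [[0,0,0.0005],0,0.03],
    [[0,0,0.0005],0,0.03],
    [[0,0,0],0,0.03],
    [[0,0,0],0,0.03],
  ],
)

```text
time_s: 11.17
ee_pos: [0.6055, 0.0273, 0.1559]
eef_rot: [-3.142, 0.0, -0.017]
force: [0.3, 0.2, -3.9]
grip_width: 0.0358
grip_force: 40.0
```

jog_arm(
  rows=[
    [[0,0,0.0004],0,0.03],
    [[0,0,0.0004],0,0.03],
    [[0,0,0],0,0.03],
    [[0,0,0],0,0.03],
  ],
)

```text
time_s: 11.5
ee_pos: [0.6055, 0.0273, 0.1551]
eef_rot: [-3.142, 0.0, -0.017]
force: [0.2, 0.1, -3.9]
grip_width: 0.0357
grip_force: 40.0
```

jog_arm(
  rows=[
    [[0,0,0.0004],0,0.03],
    [[0,0,0.0004],0,0.03],
    [[0,0,0],0,0.03],
    [[0,0,0],0,0.03],
  ],
)

```text
time_s: 11.83
ee_pos: [0.6055, 0.0273, 0.1543]
eef_rot: [-3.142, 0.0, -0.017]
force: [-0.0, -0.7, -2.4]
grip_width: 0.0355
grip_force: 40.0
```

jog_arm(
  rows=[
    [[0,0,0.0004],0,0.03],
    [[0,0,0],0,0.03],
    [[0,0,0],0,0.03],
    [[0,0,0],0,0.03],
  ],
)

```text
time_s: 12.17
ee_pos: [0.6056, 0.0273, 0.1541]
eef_rot: [-3.142, -0.0, -0.017]
force: [-1.4, 0.1, -1.8]
grip_width: 0.0356
grip_force: 40.0
```

jog_arm(
  rows=[
    [[0,0,0.0003],0,0.03],
    [[0,0,0],0,0.03],
    [[0,0,0],0,0.03],
    [[0,0,0],0,0.03],
  ],
)

```text
time_s: 12.5
ee_pos: [0.6056, 0.0273, 0.1539]
eef_rot: [3.142, -0.0, -0.017]
force: [-0.7, 0.0, 0.7]
grip_width: 0.0361
grip_force: 40.0
```

The weight has moved to the bolt, so I release.

jog_arm(
  rows=[
    [[0,0,0],0,0.035],
    [[0,0,0],0,0.035],
    [[0,0,0],0,0.036],
    [[0,0,0],0,0.038],
    [[0,0,0],0,0.042],
    [[0,0,0],0,0.05],
    [[0,0,0],0,0.06],
    [[0,0,0],0,0.06],
    [[0,0,0],0,0.06],
    [[0,0,0],0,0.06],
  ],
  squeeze=5,
)

```text
time_s: 13.33
ee_pos: [0.6055, 0.0273, 0.1536]
eef_rot: [3.142, 0.0, -0.017]
force: [0.4, -0.8, 0.1]
grip_width: 0.0598
grip_force: 0.0
```

jog_arm(
  rows=[
    [[0,0,-0.005],0,0.06],
    [[0,0,-0.02],0,0.06],
    [[0,0,-0.03],0,0.06],
    [[0,0,-0.03],0,0.06],
    [[-0.03,0,-0.02],0,0.06],
    [[-0.03,0,0],0,0.06],
    [[-0.03,0,0],0,0.06],
    [[0,0,0],0,0.06],
    [[0,0,0],0,0.06],
    [[0,0,0],0,0.06],
    [[0,0,0],0,0.06],
  ],
)

```text
time_s: 14.25
ee_pos: [0.5163, 0.0288, 0.2586]
eef_rot: [3.142, -0.0, -0.017]
force: [0.7, 0.1, -0.1]
grip_width: 0.0597
grip_force: 0.0
```

Run:
```python
from h import *
o=get_obs(); print(o["ee_pos"].round(4),o["force"].round(2))
c=camera("wrist"); w=pts(c); im=c["image"]; a=im.copy()
hsv=cv2.cvtColor(im,cv2.COLOR_RGB2HSV); b=(hsv[...,0]>100)&(hsv[...,0]<130)&(hsv[...,1]>120)&(abs(w[...,0]-.6)<.1)&(abs(w[...,1]-.03)<.08)
p=w[b]; t=p[p[:,2]>.12]; print("rack top z,x",len(t),np.median(t,0),t.min(0),t.max(0))
s=camera("scene")["image"][120:240,230:370]
cv2.imwrite("pics/f.png",np.hstack([cv2.resize(a,(400,300)),cv2.resize(s,(350,300),interpolation=cv2.INTER_CUBIC)])[:,:,::-1])
```

```text
[0.5163 0.0288 0.2586] [ 0.7   0.1  -0.08]
rack top z,x 462 [0.60763417 0.00430164 0.14351756] [ 0.51193036 -0.02666972  0.12015796] [0.61071807 0.08299053 0.4102902 ]
```

View pics/f.png

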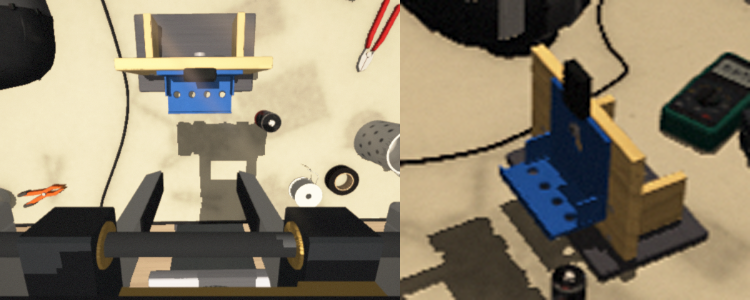

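The rack hangs flush against the panel and level, with its top edge at z ≈ 0.1435, which puts the keyhole at about 0.0965. The battery stands in its place.

```bash
python3 -c "
from station import *
print(hand_in())"
```

```text
the job is handed in; nothing more can be done
None
```

The rack hangs level and by itself on the bolt, keyhole about 96.5 mm above the table, with the battery, mug and reel never touched; the job is handed in at about 14 s, but the hand-in call gave no verdict.

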